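# Find the heavy side of a loaded bottle tumbler and hold it at the bottom

## Robot

A 7-joint arm with a two-finger parallel gripper is mounted at the origin on the work surface. World frame = base frame: x ahead of the robot, y to its left, z up, the work surface at z = 0. Lengths are in m, angles in rad, forces in N, time in s.
With the tool pointing down it reaches from about 0.35 to 0.9 m from the base axis. Payload 8.1 kg.
Tool frame: the origin (TCP) lies at the very end of the fingers, on their centre line; the grasp point (between the pads) lies 19 mm behind it; z points along the fingers, y is the line along which they close (so a half turn about z gives the same grasp; the last joint's range is limited). The gripper opens to 85 mm and grips with 20 to 120 N. Pads are 22 mm wide; open, the fingers measure 114 mm over their backs; the gripper's body (76 mm by 85 mm) begins 54 mm behind the grasp point. The pads swing forward as they close: fully open they stand 13 mm farther back than shut.
Start: joints at [-1.394, 0.434, 0.025, 1.573, -0.012, 1.134, -0.075], TCP at [0.173, 0.601, 0.231] pointing down, gripper open.
Joint ranges: [-2.62, 2.62], [-0.44, 2.09], [-1.27, 1.32], [0.08, 2.57], [-1.32, 4.46], [0.12, 2], [-2.74, 2.74]. Speed limits (rad/s): [2.22, 2.22, 3.01, 3.01, 3.14, 3.14, 3.14].

## Interface

Orientations are given as a unit quaternion [x, y, z, w].
In Python, from workcell import monitor, imaging, job gives the robot as it stands.
- The arm moves only by the shell command python3 -m pendant 'ROWS'. ROWS is JSON, a list of rows, each a list of 3 entries, a list of its own where there are three numbers: the closure in counts, from 0 (fully open) to 255 (shut), then the shift along the world's x, y, z in mm, then the turn, a rotation vector about the world's x, y, z in rad. In form: [[hand, [x, y, z], [wx, wy, wz]], ...]. A call has 1 to 8 rows; each row is the pose to reach, as a shift and turn from the pose commanded when the call began; what a row does not reach only later rows make up. A row lasts 1/10 s, in which the tool goes at most 50 mm and 8.59 degrees, less where a joint would pass 70% of its speed; a pose out of reach is approached as far as the arm can. A call with a gripper value outside its range is refused whole. The fingers move at their own pace and stop on an object; the grip force is fixed at half the most. Time passes only in rows, so rows that repeat a pose let the fingers close. It gives the time, the measured TCP pose, the force, the opening and the grip force at its end, in the units of the state.
- monitor.state(): the state, without advancing time (a new reading comes with each control period).
- imaging.camera(name): name is "scene" or "top" or "wrist"; returns the picture (480x640x3 uint8, red, green, blue); there is no depth.
- imaging.get_calibration(name): a dict with "fx", "fy", "cx", "cy" (pixels), "R" (3x3) and "t" (3): a world point X has camera coordinates R X + t. Camera axes: x right, y down, z forward; pixel columns grow to the right and rows downward; lengths in m; the calibration is good to about 2 mm. A picture is of the moment at which its call begins: read the wrist's pose just before it. get_calibration takes no time and is no camera call; for the wrist camera it gives the pose at the moment of the call.
- job.close_job(): hands the job in; it is judged then, once.
The state is a dict: "time_s": time; "q": joint angles; "dq": joint speeds; "tau": joint torques, N m; "ee_pos": TCP position; "ee_rot": TCP orientation; "ft_force": force on the tool from outside, world axes, zero at the start; "wrist_torque": the same for the moment, N m; "opening": finger opening in m; "gripper_force": force on a finger pad.
Only numpy, scipy, OpenCV 4.12 (cv2) and the standard library are available. Lean on these libraries where they do the work, as an engineer would, in place of code of your own. Each camera call takes 0.05 s, during which the arm holds its last target. There are 200 camera calls.

## Task

The four closed bottles on the end-over-end tumbler's disc are unequally filled, so the disc has a heavy side that nobody can see. Swing the disc well round by hand, let go and let its heavy side sink back to rest to find where it lies; mind that the shaft's drag stops it short of the bottom, equally far from either side. Then turn the heavy side straight down, to within half a balance-hole spacing (10 degrees), and finish still gripping the disc there so that I can screw a balance weight in at the top, with everything else on the bench left where it is.

Things in the scene. Friction and masses are not known exactly. Their poses are not given: they have to be found in the camera images.
- tumbler: white bench tumbler, fixed to the bench: foot plate 280 x 200 x 12 mm, a motor housing (drive unclutched) and, before it, an upright disc on a level shaft. Origin on the bench straight below the disc's centre, in the disc's mid-plane; z up; x along the shaft, from the disc towards the housing; the front is -x. The foot plate reaches from 85 mm before to 195 mm behind
- centre (a point): centre of the aluminium disc, 170 mm above the bench. The disc is 300 mm across and 10 mm thick. Four closed white bottles with blue caps are clipped radially to its front face a quarter turn apart, 26 to 114 mm from the shaft, standing out to 54 mm before the mid-plane; the outer 35 mm of the rim is bare on both faces all round. Dark tapped balance holes lie 20 degrees apart
- rim_top (a point): topmost point of the disc's edge, 320 mm above the bench, 150 mm above the centre, mid-thickness; it does not turn with the disc. The 10 mm plate can be pinched here from above, and some 45 degrees to either side along the radius
- housing_top (a point): middle of the top of the white housing, 225 mm above the bench (a blue ridge on it reaches 232 mm); the housing is 140 mm deep along the shaft, 170 mm wide, and its front face stands 50 mm behind the disc's mid-plane
- disc: the upright disc with its bottles; origin at its centre; x along the shaft as the tumbler's x, z from the centre towards the red stripe on its rim, along a bottle. It turns about x without stops and starts at rest at any angle. The stripe says nothing of where the heavy side is: that lies in any direction from it
- shaft (a point): the shaft behind the disc, on its axis. It has a steady drag and some grease damping; turning the disc takes at most 0.5 N m when slow. Let go with the heavy side raised, the disc sinks back in 2 to 5 s, creeping at the last, without overshoot, and stops short of heavy side down by up to 42 degrees, differing with the load but the same from either side. At the start it rests within that dead range
- mark (a point): outer end of the red stripe, 14 mm wide, across the disc's edge and 30 mm down both faces, 150 mm from the axis, in the disc's mid-plane; turns with the disc
- spare_bottle: a loose white sample bottle like those on the disc, 46 mm across, 86 mm tall, standing beside the tumbler; origin under its centre
- weight_case: grey open tray of brass balance weights, 110 x 75 x 28 mm, beside the tumbler; origin under its centre
- beaker: glass beaker, 70 mm across, 90 mm tall; origin under its centre
- solvent: amber solvent bottle with a blue cap, 86 mm across, 170 mm tall; origin under its centre
- spanner: steel open-ended spanner, 160 mm long, lying flat; origin under its middle
- vial_rack: blue rack of amber vials, 100 x 160 mm, 72 mm tall; origin under its centre
- timer: white lab timer, 70 x 70 x 24 mm, lying flat; origin under its centre

How it is judged:
By the outcome, as a careful person would: the job done as asked, in the order asked, and still so for the second after the job is handed in, while the arm keeps its last pose, push and grip.
It also fails if it takes over 58 s, if anything falls off the work surface, if the arm or the gripper's body presses on something with over 40 N, if the wrist force passes 120 N, or if a joint passes its speed limit or range.

## Working session

There is one attempt and no reset: what is moved stays moved. The work goes in short steps, Python scripts to look and compute and a shell command to move; the robot and the scene stay as the last step left them, time stands still between calls to the robot, and variables do not carry over. Pictures are saved under pics/ and viewed, at most 10 in all, crops included, and the job is handed in when it is done.

```bash
mkdir -p pics; ls
python3 - <<'E'
from workcell import monitor, imaging
import cv2,numpy as np
s=monitor.state();print({k:np.round(v,3).tolist() for k,v in s.items()})
a=imaging.camera("scene");b=imaging.camera("top")
cv2.imwrite("pics/s0.png",a[:,:,::-1]);cv2.imwrite("pics/t0.png",b[:,:,::-1])
for n in("scene","top"):
  c=imaging.get_calibration(n);print(n,c["fx"],c["cx"],c["cy"],np.round(c["R"],3).tolist(),np.round(c["t"],3), "pos",np.round(-np.array(c["R"]).T@c["t"],3))
E
```

```text
pics
{'time_s': 0.0, 'q': [-1.394, 0.435, 0.025, 1.574, -0.012, 1.134, -0.075], 'dq': [-0.0, -0.0, -0.002, 0.002, 0.0, -0.001, -0.0], 'tau': [-0.002, -67.045, 1.024, -31.622, 0.015, 0.012, -0.0], 'ee_pos': [0.173, 0.6, 0.231], 'ee_rot': [0.139, 0.99, -0.001, -0.0], 'ft_force': [0.197, -0.466, -1.113], 'wrist_torque': [0.036, 0.039, -0.022], 'gripper_force': 0.0, 'opening': 0.086}
scene 454.3270164096989 323.96920414093194 238.15238473338235 [[0.404, 0.915, 0.019], [0.555, -0.228, -0.8], [-0.728, 0.333, -0.599]] [-0.221 -0.119  1.635] pos [ 1.345 -0.37   0.889]
top 592.355725046926 317.0203880493664 240.7160252746458 [[-0.002, -1.0, 0.009], [-0.988, 0.0, -0.152], [0.152, -0.01, -0.988]] [0.014 0.547 1.722] pos [0.279 0.03  1.785]
```

View pics/s0.png

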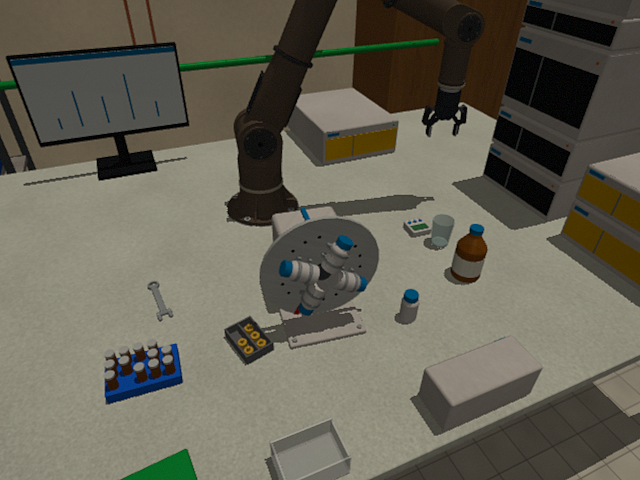

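View pics/t0.png

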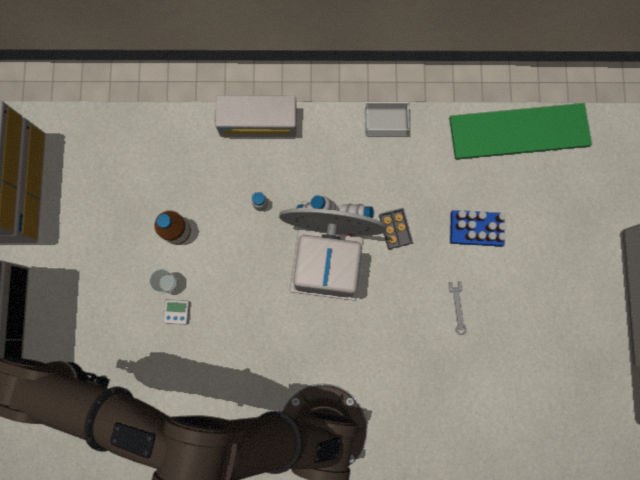

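The scene picture shows the tumbler with its disc facing away from the robot. The disc is centred near (320,268), and there is a hint of the red stripe low at (297,310). In the top view the disc runs from (280,217) to (384,228), with the housing behind it at (328,265). Next I'll zoom in to pick points.

Run:
```python
import cv2,numpy as np
a=cv2.imread("pics/s0.png")[200:355,245:400];b=cv2.imread("pics/t0.png")[185:305,270:420]
A=cv2.resize(a,None,fx=3.2,fy=3.2,interpolation=3);B=cv2.resize(b,None,fx=2,fy=2,interpolation=3)
o=np.zeros((496,800,3),np.uint8);o[:A.shape[0],:A.shape[1]]=A;o[:B.shape[0],500:500+B.shape[1]]=B
cv2.imwrite("pics/z0.png",o)
h=cv2.cvtColor(cv2.imread("pics/s0.png"),cv2.COLOR_BGR2HSV)
m=((h[...,0]<8)|(h[...,0]>172))&(h[...,1]>110)&(h[...,2]>50)
m[:200]=0;m[350:]=0;m[:,:245]=0;m[:,400:]=0
v,u=np.nonzero(m);print(list(zip(u,v)))
```

```text
[(np.int64(297), np.int64(307)), (np.int64(296), np.int64(308)), (np.int64(297), np.int64(308)), (np.int64(296), np.int64(309)), (np.int64(297), np.int64(309)), (np.int64(296), np.int64(310)), (np.int64(297), np.int64(310)), (np.int64(298), np.int64(310)), (np.int64(295), np.int64(311)), (np.int64(296), np.int64(311)), (np.int64(297), np.int64(311)), (np.int64(298), np.int64(311)), (np.int64(294), np.int64(312)), (np.int64(295), np.int64(312)), (np.int64(296), np.int64(312)), (np.int64(297), np.int64(312)), (np.int64(298), np.int64(312)), (np.int64(299), np.int64(312)), (np.int64(294), np.int64(313)), (np.int64(295), np.int64(313)), (np.int64(296), np.int64(313)), (np.int64(297), np.int64(313)), (np.int64(298), np.int64(313))]
```

View pics/z0.png

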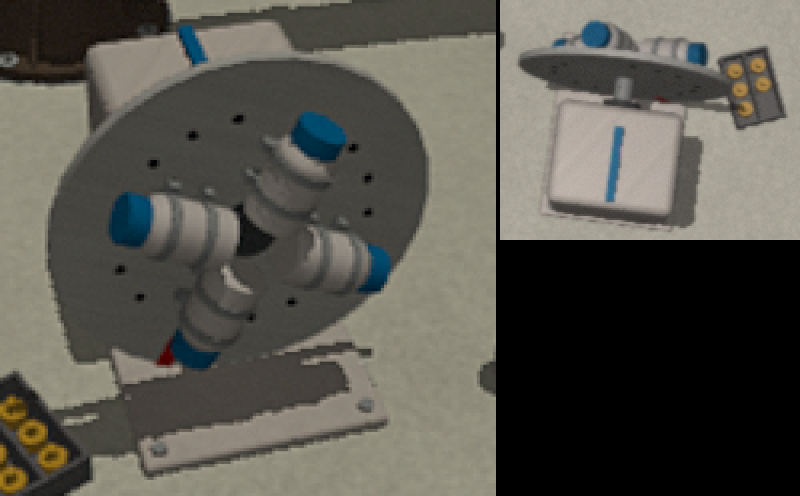

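```bash
cat > h.py <<'E'
import numpy as np,cv2
from scipy.optimize import least_squares
from scipy.spatial.transform import Rotation as Ro
from workcell import monitor, imaging
def cal(n): 
    c=imaging.get_calibration(n);return {k:np.array(v,float) for k,v in c.items()}
def proj(c,X):
    p=np.atleast_2d(X)@c["R"].T+c["t"];return np.c_[c["fx"]*p[:,0]/p[:,2]+c["cx"],c["fy"]*p[:,1]/p[:,2]+c["cy"]]
def T(p,X): # tumbler frame -> world
    return Ro.from_euler("z",p[2]).apply(np.atleast_2d(X))+[p[0],p[1],0]
def rim(p,ang,r=.15,x=-.005): # ang: disc rotation about tumbler x of a point that is at top for 0
    ang=np.atleast_1d(ang);return T(p,np.c_[np.full(len(ang),x),-r*np.sin(ang),.17+r*np.cos(ang)])
E
python3 - <<'E'
from h import *
S,Tp=cal("scene"),cal("top")
sc=[([-.085,-.1,0],None)]
# tumbler yaw~180: local +y -> world -y -> scene left? test both by residual
def res(p):
    r=[]
    r+=list((proj(S,T(p,[[-.085,.1,0],[-.085,-.1,0]]))-[[291.3,348.4],[365.6,332.8]]).ravel())
    r+=list((proj(Tp,T(p,[[.195,-.1,.012],[.195,.1,.012]]))-[[290.5,291.5],[356.5,299]]).ravel())
    a,b=proj(Tp,T(p,[[.05,0,.232],[.19,0,.232]]));n=np.array([-(b-a)[1],(b-a)[0]]);n/=np.linalg.norm(n)
    r+=[(np.array([329.5,248.5])-a)@n,(np.array([325.5,286])-a)@n]
    e=proj(S,rim(p,np.linspace(0,6.283,721)));
    r+=[e[:,0].min()-260,e[:,1].min()-217.5,e[:,0].max()-378.8]
    return r
o=least_squares(res,[.6,0,3.1]);p=o.x;print(p,np.round(o.fun,1))
np.save("p.npy",p)
# stripe: front-face points r .15-.12
def rs(q):
    return (proj(S,rim(p,q[0],.12+.0*q[0])).ravel()-[297,307])
a=np.linspace(-np.pi,np.pi,361);e=proj(S,rim(p,a,.135));i=np.argmin(((e-[296.5,310.7])**2).sum(1));print(np.degrees(a[i]),e[i],proj(S,rim(p,a[i],.12)),proj(S,rim(p,a[i],.15)))
for k in range(4): print(proj(S,rim(p,a[i]+k*np.pi/2,.105,-.031)))
print("top",rim(p,0,.15,0),"centre ends",rim(p,[1.57,-1.57]))
im=cv2.imread("pics/s0.png")
cv2.polylines(im,[np.int32(proj(S,rim(p,np.linspace(0,6.28,200)))*8)],True,(0,255,0),1,cv2.LINE_AA,3)
cv2.imwrite("pics/f0.png",cv2.resize(im[195:360,240:400],None,fx=3,fy=3))
E
```

```text
[ 0.57979428 -0.02724928  3.02856143] [-0.7  1.4  0.9 -0.6 -0.5  0.2  0.   0.2 -0.  -0.1 -0.5 -0.5 -0.1]
-152.0 [296.51333498 309.43616132] [[299.12462375 305.16656512]] [[293.92989436 313.66022434]]
[[304.51017127 308.03136778]]
[[285.51477871 267.39598783]]
[[345.71273119 241.63935966]]
[[359.44379616 284.12364776]]
top [[ 0.57979428 -0.02724928  0.32      ]] centre ends [[ 0.60168097  0.12122953  0.17011945]
 [ 0.56784377 -0.176856    0.17011945]]
```

View pics/f0.png

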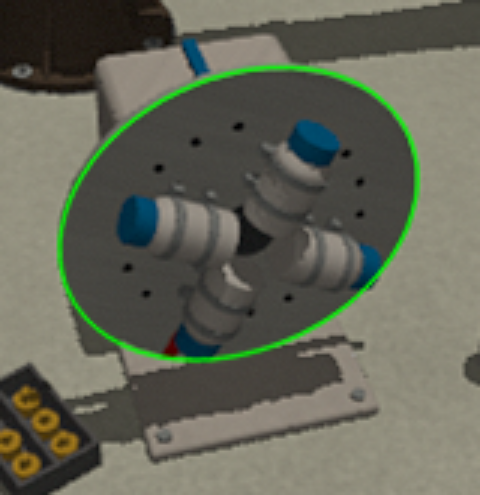

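The model fits to about 1 px. The disc is at (0.580, −0.027), yaw 3.029, with the mark at −152° from the top. Now I'll plan the approach to a pinch 45° to the +y side.

```bash
cat >> h.py <<'E'
p=np.load("p.npy"); AX=np.array([np.cos(p[2]),np.sin(p[2]),0])
def pose(phi,r,yt=0.):
    f=Ro.from_rotvec(np.radians(phi)*AX)
    Y=-AX; Z=np.array([0,0,-1.]); X=np.cross(Y,Z)
    u=f.apply([0,0,1.]);return np.array([p[0],p[1],.17])+r*u, f*Ro.from_matrix(np.c_[X,Y,Z])
def goto(phi,r):
    s=monitor.state();P,R=pose(phi,r);R0=Ro.from_quat(s["ee_rot"])
    d=(P-s["ee_pos"])*1e3;w=(R*R0.inv()).as_rotvec()
    print("phi",phi,"r",r,"shift",np.round(d,1),"|%.0f|"%np.linalg.norm(d),"rot",np.round(w,3),"|%.2f|"%np.linalg.norm(w))
def st():
    s=monitor.state();print({k:np.round(s[k],3).tolist() for k in("time_s","q","ee_pos","ft_force","opening","gripper_force")})
    v=np.array(s["ee_pos"])-[p[0],p[1],.17];f=np.array([np.sin(p[2]),-np.cos(p[2]),0]);z=Ro.from_quat(s["ee_rot"]).apply([0,0,1])
    print("phi %.1f r %.4f along shaft %.4f tooltilt %.1f"%(np.degrees(np.arctan2(v@f,v[2])),np.hypot(v@f,v[2]),v@AX,np.degrees(np.arctan2(-z@f,-z[2]))))
def arc(phi0,phi1,n,r):
    P0,R0=pose(phi0,r)
    for k in range(1,n+1):
        P,R=pose(phi0+(phi1-phi0)*k/n,r);print(np.round((P-P0)*1e3,0).astype(int).tolist(),np.round((R*R0.inv()).as_rotvec(),3).tolist())
E
python3 - <<'E'
from h import *
st();goto(0,.25);goto(45,.22);goto(45,.125)
E
```

```text
{'time_s': 0.1, 'q': [-1.394, 0.435, 0.025, 1.574, -0.012, 1.134, -0.075], 'ee_pos': [0.173, 0.6, 0.231], 'ft_force': [0.592, 0.469, -0.182], 'opening': 0.086, 'gripper_force': 0.0}
phi 84.0 r 0.5807 along shaft 0.4754 tooltilt 0.1
phi 0 r 0.25 shift [ 407.2 -627.5  189.4] |772| rot [ 1.000e-03 -1.000e-03 -1.404e+00] |1.40|
phi 45 r 0.22 shift [ 424.8 -472.9   95. ] |643| rot [-0.706 -0.474 -1.326] |1.57|
phi 45 r 0.125 shift [ 417.2 -539.6   27.8] |683| rot [-0.706 -0.474 -1.326] |1.57|
```

```bash
python3 -m pendant '[[0,[15,-15,45],[-0.04,-0.03,-0.08]],[0,[40,-45,75],[-0.11,-0.07,-0.2]],[0,[72,-80,95],[-0.18,-0.12,-0.33]],[0,[104,-116,105],[-0.25,-0.166,-0.464]],[0,[136,-152,110],[-0.318,-0.213,-0.597]],[0,[168,-188,110],[-0.388,-0.26,-0.73]],[0,[200,-224,110],[-0.46,-0.308,-0.862]],[0,[232,-260,110],[-0.53,-0.356,-0.995]]]'
python3 - <<'E'
from h import *
st();goto(45,.22)
E
```

```text
time_s: 0.9
ee_pos: [0.4051, 0.3397, 0.3413]
ee_rot: [0.568, 0.769, -0.218, 0.195]
ft_force: [-0.2, 1.4, -0.2]
opening: 0.0855
gripper_force: 0.0
{'time_s': 0.9, 'q': [-1.286, 0.487, 0.402, 1.415, 0.223, 1.707, -0.605], 'ee_pos': [0.405, 0.34, 0.341], 'ft_force': [-0.221, 1.425, -0.164], 'opening': 0.085, 'gripper_force': 0.0}
phi 63.6 r 0.3851 along shaft 0.2149 tooltilt 33.4
phi 45 r 0.22 shift [ 192.2 -212.3  -15.8] |287| rot [-0.193 -0.129 -0.365] |0.43|
```

```bash
python3 -m pendant '[[0,[32,-35,0],[-0.04,-0.03,-0.08]],[0,[64,-71,-3],[-0.08,-0.055,-0.16]],[0,[96,-106,-6],[-0.12,-0.08,-0.24]],[0,[128,-141,-9],[-0.16,-0.11,-0.31]],[0,[160,-177,-13],[-0.193,-0.129,-0.365]],[0,[192,-212,-16],[-0.193,-0.129,-0.365]],[0,[192,-212,-16],[-0.193,-0.129,-0.365]]]'
python3 - <<'E'
from h import *
st();goto(45,.22);goto(45,.125)
E
```

```text
time_s: 1.6
ee_pos: [0.5989, 0.1209, 0.3255]
ee_rot: [0.691, 0.613, -0.287, 0.255]
ft_force: [-0.1, 0.3, 0.4]
opening: 0.0851
gripper_force: 0.0
{'time_s': 1.6, 'q': [-0.928, 0.676, 0.581, 1.309, 0.324, 1.655, -0.54], 'ee_pos': [0.599, 0.121, 0.325], 'ft_force': [-0.091, 0.323, 0.428], 'opening': 0.085, 'gripper_force': 0.0}
phi 43.8 r 0.2156 along shaft -0.0023 tooltilt 45.2
phi 45 r 0.22 shift [-1.5  6.5  0.1] |7| rot [0.003 0.001 0.006] |0.01|
phi 45 r 0.125 shift [ -9.1 -60.3 -67.1] |91| rot [0.003 0.001 0.006] |0.01|
```

```bash
python3 -m pendant '[[0,[-3,-20,-22],[0,0,0]],[0,[-6,-40,-45],[0,0,0]],[0,[-9,-60,-67],[0.002,0,0.005]],[0,[-9,-60,-67],[0.002,0,0.005]],[0,[-9,-60,-67],[0.002,0,0.005]]]'
python3 - <<'E'
from h import *
st();goto(45,.125)
cv2.imwrite("pics/w1.png",imaging.camera("wrist")[:,:,::-1])
E
```

```text
time_s: 2.1
ee_pos: [0.5873, 0.0686, 0.2582]
ee_rot: [0.687, 0.619, -0.284, 0.254]
ft_force: [0.2, 0.9, -0.1]
opening: 0.0854
gripper_force: 0.0
{'time_s': 2.1, 'q': [-0.902, 0.663, 0.57, 1.506, 0.343, 1.456, -0.58], 'ee_pos': [0.587, 0.069, 0.258], 'ft_force': [0.174, 0.894, -0.119], 'opening': 0.085, 'gripper_force': 0.0}
phi 47.5 r 0.1305 along shaft 0.0033 tooltilt 44.8
phi 45 r 0.125 shift [ 2.4 -8.1  0.2] |8| rot [-0.004 -0.002 -0.008] |0.01|
```

View pics/w1.png

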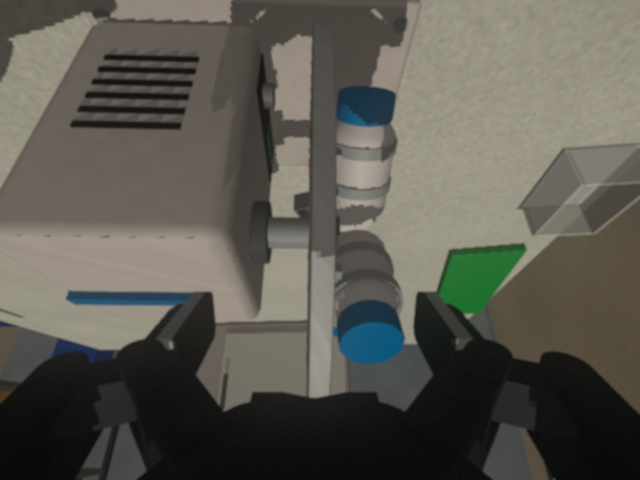

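The wrist view shows the disc's edge at column 320, midway between the open fingers at about columns 200 and 430. It is clear of the housing and the bottles. I'll centre and close.

```bash
python3 -m pendant '[[0,[2,-8,0],[-0.004,-0.002,-0.008]],[0,[2,-8,0],[-0.004,-0.002,-0.008]],[255,[2,-8,0],[-0.004,-0.002,-0.008]],[255,[2,-8,0],[-0.004,-0.002,-0.008]],[255,[2,-8,0],[-0.004,-0.002,-0.008]],[255,[2,-8,0],[-0.004,-0.002,-0.008]],[255,[2,-8,0],[-0.004,-0.002,-0.008]],[255,[2,-8,0],[-0.004,-0.002,-0.008]]]'
python3 - <<'E'
from h import *
st();goto(45,.125);arc(45,5,8,.125);arc(5,-45,8,.125)
E
```

```text
time_s: 2.95
ee_pos: [0.5892, 0.061, 0.2584]
ee_rot: [0.689, 0.615, -0.285, 0.255]
ft_force: [-2.9, 1.8, 3.4]
opening: 0.0092
gripper_force: 58.9
{'time_s': 2.95, 'q': [-0.893, 0.664, 0.574, 1.508, 0.345, 1.452, -0.579], 'ee_pos': [0.589, 0.061, 0.258], 'ft_force': [-2.874, 1.784, 3.443], 'opening': 0.009, 'gripper_force': 58.895}
phi 45.1 r 0.1252 along shaft 0.0006 tooltilt 44.9
phi 45 r 0.125 shift [ 0.6 -0.4  0. ] |1| rot [-0.001  0.001  0.   ] |0.00|
[-1, -8, 7] [0.087, -0.01, -0.0]
[-2, -17, 14] [0.173, -0.02, -0.0]
[-3, -26, 20] [0.26, -0.03, -0.0]
[-4, -35, 25] [0.347, -0.039, 0.0]
[-5, -45, 29] [0.434, -0.049, -0.0]
[-6, -56, 32] [0.52, -0.059, 0.0]
[-8, -66, 35] [0.607, -0.069, -0.0]
[-9, -77, 36] [0.694, -0.079, -0.0]
[-2, -14, 0] [0.108, -0.012, -0.0]
[-3, -27, -1] [0.217, -0.025, 0.0]
[-5, -40, -3] [0.325, -0.037, 0.0]
[-6, -53, -7] [0.434, -0.049, 0.0]
[-7, -66, -12] [0.542, -0.062, 0.0]
[-9, -78, -19] [0.65, -0.074, 0.0]
[-10, -89, -27] [0.759, -0.086, 0.0]
[-11, -99, -36] [0.867, -0.098, 0.0]
```

Gripped at 58.9 N. Swinging towards −y.

```bash
python3 -m pendant '[[255,[-1,-8,7],[0.087,-0.01,0]],[255,[-2,-17,14],[0.173,-0.02,0]],[255,[-3,-26,20],[0.26,-0.03,0]],[255,[-4,-35,25],[0.347,-0.039,0]],[255,[-5,-45,29],[0.434,-0.049,0]],[255,[-6,-56,32],[0.52,-0.059,0]],[255,[-8,-66,35],[0.607,-0.069,0]],[255,[-9,-77,36],[0.694,-0.079,0]]]' && python3 -m pendant '[[255,[-2,-14,0],[0.108,-0.012,0]],[255,[-3,-27,-1],[0.217,-0.025,0]],[255,[-5,-40,-3],[0.325,-0.037,0]],[255,[-6,-53,-7],[0.434,-0.049,0]],[255,[-7,-66,-12],[0.542,-0.062,0]],[255,[-9,-78,-19],[0.65,-0.074,0]],[255,[-10,-89,-27],[0.759,-0.086,0]],[255,[-11,-99,-36],[0.867,-0.098,0]]]'
python3 - <<'E'
from h import *
st();goto(-45,.125);arc(-45,-60,4,.125)
E
```

```text
time_s: 3.75
ee_pos: [0.5793, -0.0143, 0.294]
ee_rot: [0.745, 0.666, -0.03, 0.026]
ft_force: [-6.7, 6.1, -7.7]
opening: 0.0087
gripper_force: 60.7
time_s: 4.55
ee_pos: [0.5661, -0.113, 0.2582]
ee_rot: [0.687, 0.614, 0.287, -0.261]
ft_force: [-14.6, 18.4, -9.7]
opening: 0.0092
gripper_force: 59.3
{'time_s': 4.55, 'q': [0.299, 0.569, 0.348, 1.61, -0.846, 1.539, 0.801], 'ee_pos': [0.566, -0.113, 0.258], 'ft_force': [-14.632, 18.351, -9.723], 'opening': 0.009, 'gripper_force': 59.337}
phi -44.5 r 0.1237 along shaft 0.0040 tooltilt -45.6
phi -45 r 0.125 shift [ 3.8 -2.1  0.1] |4| rot [-0.012 -0.005 -0.003] |0.01|
[-1, -6, -6] [0.065, -0.007, -0.0]
[-1, -11, -12] [0.13, -0.015, 0.0]
[-2, -15, -19] [0.195, -0.022, 0.0]
[-2, -20, -26] [0.26, -0.03, 0.0]
```

```bash
python3 -m pendant '[[255,[2,-6,-6],[0.055,-0.01,0]],[255,[2,-11,-12],[0.12,-0.018,0]],[255,[2,-16,-19],[0.184,-0.026,0]],[255,[2,-21,-26],[0.248,-0.033,0]],[255,[2,-21,-26],[0.248,-0.033,0]]]'
python3 - <<'E'
from h import *
st();goto(-60,.125);goto(-60,.14)
cv2.imwrite("pics/s1.png",imaging.camera("scene")[:,:,::-1])
E
```

```text
time_s: 5.05
ee_pos: [0.5634, -0.1347, 0.2287]
ee_rot: [0.647, 0.575, 0.368, -0.338]
ft_force: [-36.5, 11.2, 1.6]
opening: 0.0086
gripper_force: 62.3
{'time_s': 5.05, 'q': [0.453, 0.736, 0.283, 1.572, -0.958, 1.686, 0.942], 'ee_pos': [0.563, -0.135, 0.229], 'ft_force': [-36.517, 11.208, 1.613], 'opening': 0.009, 'gripper_force': 62.325}
phi -61.6 r 0.1235 along shaft 0.0042 tooltilt -60.0
phi -60 r 0.125 shift [ 4.2 -0.1  3.8] |6| rot [-0.001 -0.014 -0.004] |0.01|
phi -60 r 0.14 shift [  2.7 -13.   11.3] |17| rot [-0.001 -0.014 -0.004] |0.01|
```

```bash
python3 -m pendant '[[255,[-5,0,2],[0,0,0]],[0,[-5,0,2],[0,0,0]],[0,[-5,0,2],[0,0,0]],[0,[-5,0,2],[0,0,0]],[0,[-6,-6,5],[0,0,0]],[0,[-7,-13,9],[0,0,0]],[0,[-7,-17,12],[0,0,0]],[0,[-7,-17,12],[0,0,0]]]'
python3 - <<'E'
from h import *
st()
i0=cv2.imread("pics/s1.png");i1=imaging.camera("scene")[:,:,::-1].copy();cv2.imwrite("pics/s2.png",i1)
cv2.imwrite("pics/c1.png",np.hstack([cv2.resize(i[190:360,220:400],None,fx=2.2,fy=2.2,interpolation=3) for i in(i0,i1)]))
E
```

```text
time_s: 5.9
ee_pos: [0.5647, -0.1547, 0.2448]
ee_rot: [0.648, 0.579, 0.371, -0.327]
ft_force: [0.1, -0.9, 0.2]
opening: 0.0854
gripper_force: 0.0
{'time_s': 5.9, 'q': [0.473, 0.726, 0.293, 1.537, -0.952, 1.713, 0.935], 'ee_pos': [0.565, -0.155, 0.245], 'ft_force': [0.055, -0.906, 0.16], 'opening': 0.085, 'gripper_force': 0.0}
phi -59.8 r 0.1485 along shaft 0.0006 tooltilt -59.3
```

View pics/c1.png

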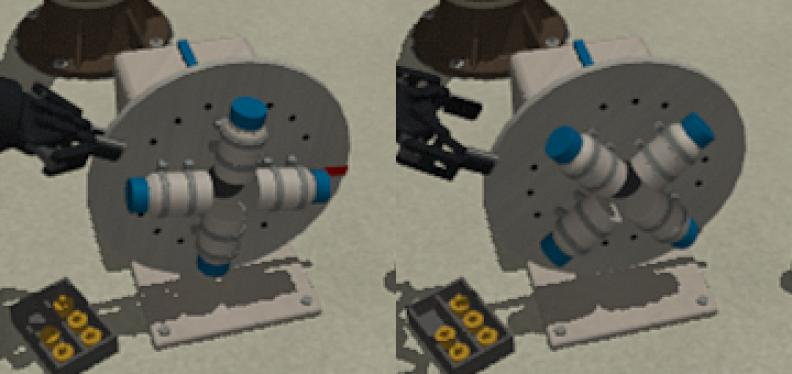

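Left picture: held, with the stripe at the right. Right picture: released, with the gripper clear and the disc already turning back. I'll wait and track the angle from the caps and the stripe.

```bash
cat >> h.py <<'E'
def angle(im,near=None):
    S=cal("scene");h=cv2.cvtColor(im,cv2.COLOR_BGR2HSV)
    b=((h[...,0]>95)&(h[...,0]<115)&(h[...,1]>140)&(h[...,2]>50)).astype(np.float32)
    r=(((h[...,0]<8)|(h[...,0]>172))&(h[...,1]>110)&(h[...,2]>50)).astype(np.float32)
    b=cv2.GaussianBlur(b,(0,0),3);r=cv2.GaussianBlur(r,(0,0),1.5)
    g=np.arange(-180,180,.5);sb=np.zeros(len(g));sr=sb.copy()
    def samp(m,X): 
        q=proj(S,X).astype(np.float32);return cv2.remap(m,q[None,:,0],q[None,:,1],1)[0]
    for k in range(4):
        for rr in(.098,.112):
            sb+=samp(b,rim(p,np.radians(g+90*k),rr,-.031))
    for rr in(.125,.135,.145): sr+=samp(r,rim(p,np.radians(g),rr))
    f=g[:180]*0;n=180;s4=sb.reshape(4,n).sum(0);i=s4.argmax();w=s4-s4.max()*.7;idx=(np.arange(-20,21)+i)%n;ww=np.clip(w[idx],0,None)
    a4=g[i]+.5*(ww@np.arange(-20,21))/ww.sum()
    ar=g[sr.argmax()]
    return a4%90,ar,sr.max()
E
python3 - <<'E'
from h import *
for f in("s0","s1","s2"): print(f,angle(cv2.imread(f"pics/{f}.png")))
E
H='[[0,[0,0,0],[0,0,0]],[0,[0,0,0],[0,0,0]],[0,[0,0,0],[0,0,0]],[0,[0,0,0],[0,0,0]],[0,[0,0,0],[0,0,0]],[0,[0,0,0],[0,0,0]],[0,[0,0,0],[0,0,0]],[0,[0,0,0],[0,0,0]]]'; true
```

```text
s0 (np.float64(26.14109175950827), np.float64(-152.5), np.float64(1.2726226970553398))
s1 (np.float64(10.015386901258552), np.float64(100.5), np.float64(1.8362611532211304))
s2 (np.float64(49.1627633199258), np.float64(136.5), np.float64(0.04616348982563068))
```

```bash
cat > m.py <<'E'
from h import *
import sys
i=imaging.camera("scene")[:,:,::-1].copy();cv2.imwrite("pics/"+sys.argv[1]+".png",i);print(monitor.state()["time_s"],np.round(angle(i),2))
E
python3 -m pendant '[[0,[0,0,0],[0,0,0]],[0,[0,0,0],[0,0,0]],[0,[0,0,0],[0,0,0]],[0,[0,0,0],[0,0,0]],[0,[0,0,0],[0,0,0]],[0,[0,0,0],[0,0,0]],[0,[0,0,0],[0,0,0]],[0,[0,0,0],[0,0,0]]]' >/dev/null; python3 m.py a1
python3 -m pendant '[[0,[0,0,0],[0,0,0]],[0,[0,0,0],[0,0,0]],[0,[0,0,0],[0,0,0]],[0,[0,0,0],[0,0,0]],[0,[0,0,0],[0,0,0]],[0,[0,0,0],[0,0,0]],[0,[0,0,0],[0,0,0]],[0,[0,0,0],[0,0,0]]]' >/dev/null; python3 m.py a2
python3 -m pendant '[[0,[0,0,0],[0,0,0]],[0,[0,0,0],[0,0,0]],[0,[0,0,0],[0,0,0]],[0,[0,0,0],[0,0,0]],[0,[0,0,0],[0,0,0]],[0,[0,0,0],[0,0,0]],[0,[0,0,0],[0,0,0]],[0,[0,0,0],[0,0,0]]]' >/dev/null; python3 m.py a3
python3 -m pendant '[[0,[0,0,0],[0,0,0]],[0,[0,0,0],[0,0,0]],[0,[0,0,0],[0,0,0]],[0,[0,0,0],[0,0,0]],[0,[0,0,0],[0,0,0]],[0,[0,0,0],[0,0,0]],[0,[0,0,0],[0,0,0]],[0,[0,0,0],[0,0,0]]]' >/dev/null; python3 m.py a4
```

```text
6.8 [  74.87 -180.      0.  ]
7.65 [  79.44 -180.      0.  ]
8.5 [  80.21 -180.      0.  ]
9.35 [  80.3 -180.     0. ]
```

```bash
cat > h2.py <<'E'
import h; from h import *
h.p=p.copy();h.p[2]-=.0185;h.p[:2]+=.0024*AX[:2];h.AX=np.array([np.cos(h.p[2]),np.sin(h.p[2]),0])
E
python3 - <<'E'
from h2 import *
q=h.p;c=np.array(q[:2]);st()
h.goto(-60,.125);h.arc(-60,-4,8,.125);h.arc(-4,56,8,.125)
E
```

```text
{'time_s': 9.35, 'q': [0.471, 0.726, 0.292, 1.538, -0.952, 1.712, 0.935], 'ee_pos': [0.565, -0.153, 0.244], 'ft_force': [0.399, -0.064, 0.648], 'opening': 0.085, 'gripper_force': 0.0}
phi -59.6 r 0.1471 along shaft -0.0039 tooltilt -59.4
phi -60 r 0.125 shift [ -1.4  19.  -11.8] |22| rot [ 0.011  0.003 -0.017] |0.02|
[1, 8, 13] [-0.121, 0.016, 0.0]
[2, 18, 24] [-0.242, 0.032, 0.0]
[4, 29, 35] [-0.363, 0.048, 0.0]
[6, 42, 44] [-0.484, 0.064, 0.0]
[7, 55, 51] [-0.606, 0.08, 0.0]
[9, 69, 56] [-0.727, 0.096, 0.0]
[11, 84, 60] [-0.848, 0.112, 0.0]
[13, 99, 62] [-0.969, 0.128, 0.0]
[2, 16, 0] [-0.13, 0.017, 0.0]
[4, 32, -2] [-0.26, 0.034, -0.0]
[6, 48, -6] [-0.389, 0.052, -0.0]
[8, 63, -12] [-0.519, 0.069, -0.0]
[10, 77, -20] [-0.649, 0.086, 0.0]
[12, 90, -30] [-0.779, 0.103, -0.0]
[13, 101, -42] [-0.908, 0.12, 0.0]
[15, 111, -55] [-1.038, 0.137, -0.0]
```

The first rest is at mark 170.3°, after sinking 70° from 100°. I'll regrasp and swing the other way, about 116°.

```bash
python3 -m pendant '[[0,[-1,10,-6],[0.005,0.001,-0.01]],[0,[-1,19,-12],[0.011,0.003,-0.017]],[0,[-1,19,-12],[0.011,0.003,-0.017]],[255,[-1,19,-12],[0.011,0.003,-0.017]],[255,[-1,19,-12],[0.011,0.003,-0.017]],[255,[-1,19,-12],[0.011,0.003,-0.017]],[255,[-1,19,-12],[0.011,0.003,-0.017]],[255,[-1,19,-12],[0.011,0.003,-0.017]]]'
python3 -m pendant '[[255,[0,0,0],[0,0,0]],[255,[0,0,0],[0,0,0]]]'; python3 m.py b1
```

```text
time_s: 10.15
ee_pos: [0.5637, -0.1345, 0.2324]
ee_rot: [0.651, 0.571, 0.376, -0.329]
ft_force: [-0.4, -0.0, -1.0]
opening: 0.0125
gripper_force: 0.0
time_s: 10.35
ee_pos: [0.5631, -0.1346, 0.2324]
ee_rot: [0.651, 0.571, 0.376, -0.33]
ft_force: [-4.7, -3.0, 2.3]
opening: 0.0086
gripper_force: 59.4
10.4 [  80.24 -180.      0.  ]
```

```bash
python3 -m pendant '[[255,[1,8,13],[-0.121,0.016,0]],[255,[2,18,24],[-0.242,0.032,0]],[255,[4,29,35],[-0.363,0.048,0]],[255,[6,42,44],[-0.484,0.064,0]],[255,[7,55,51],[-0.606,0.08,0]],[255,[9,69,56],[-0.727,0.096,0]],[255,[11,84,60],[-0.848,0.112,0]],[255,[13,99,62],[-0.969,0.128,0]]]' && python3 -m pendant '[[255,[2,16,0],[-0.13,0.017,0]],[255,[4,32,-2],[-0.26,0.034,0]],[255,[6,48,-6],[-0.389,0.052,0]],[255,[8,63,-12],[-0.519,0.069,0]],[255,[10,77,-20],[-0.649,0.086,0]],[255,[12,90,-30],[-0.779,0.103,0]],[255,[13,101,-42],[-0.908,0.12,0]],[255,[13,101,-42],[-0.908,0.12,0]]]'
python3 - <<'E'
from h2 import *
h.st();h.goto(48.5,.125);h.arc(48.5,56,1,.125)
E
python3 m.py b2
```

```text
time_s: 11.2
ee_pos: [0.5761, -0.0367, 0.2957]
ee_rot: [0.752, 0.658, 0.025, -0.02]
ft_force: [-5.1, -4.6, -12.5]
opening: 0.0089
gripper_force: 59.8
time_s: 12.0
ee_pos: [0.5905, 0.0726, 0.247]
ee_rot: [0.68, 0.605, -0.311, 0.274]
ft_force: [-0.5, 10.3, 10.7]
opening: 0.009
gripper_force: 64.9
{'time_s': 12.0, 'q': [-0.912, 0.724, 0.573, 1.482, 0.36, 1.486, -0.609], 'ee_pos': [0.591, 0.073, 0.247], 'ft_force': [-0.52, 10.257, 10.666], 'opening': 0.009, 'gripper_force': 64.887}
phi 52.5 r 0.1266 along shaft 0.0000 tooltilt 48.9
phi 48.5 r 0.125 shift [-0.9 -6.7  5.8] |9| rot [ 0.007 -0.005 -0.013] |0.02|
[1, 10, -13] [-0.13, 0.017, 0.0]
12.05 [ 12.42 -77.5    2.56]
```

```bash
python3 -m pendant '[[0,[0,0,0],[0,0,0]],[0,[0,0,0],[0,0,0]],[0,[0,0,0],[0,0,0]],[0,[1,8,7],[0,0,0]],[0,[2,15,13],[0,0,0]],[0,[2,15,13],[0,0,0]],[0,[2,15,13],[0,0,0]],[0,[2,15,13],[0,0,0]]]'; python3 m.py c1
python3 -m pendant '[[0,[0,0,0],[0,0,0]],[0,[0,0,0],[0,0,0]],[0,[0,0,0],[0,0,0]],[0,[0,0,0],[0,0,0]],[0,[0,0,0],[0,0,0]],[0,[0,0,0],[0,0,0]],[0,[0,0,0],[0,0,0]],[0,[0,0,0],[0,0,0]]]' >/dev/null; python3 m.py c2
python3 -m pendant '[[0,[0,0,0],[0,0,0]],[0,[0,0,0],[0,0,0]],[0,[0,0,0],[0,0,0]],[0,[0,0,0],[0,0,0]],[0,[0,0,0],[0,0,0]],[0,[0,0,0],[0,0,0]],[0,[0,0,0],[0,0,0]],[0,[0,0,0],[0,0,0]]]' >/dev/null; python3 m.py c3
python3 -m pendant '[[0,[0,0,0],[0,0,0]],[0,[0,0,0],[0,0,0]],[0,[0,0,0],[0,0,0]],[0,[0,0,0],[0,0,0]],[0,[0,0,0],[0,0,0]],[0,[0,0,0],[0,0,0]],[0,[0,0,0],[0,0,0]],[0,[0,0,0],[0,0,0]]]' >/dev/null; python3 m.py c4
python3 -m pendant '[[0,[0,0,0],[0,0,0]],[0,[0,0,0],[0,0,0]],[0,[0,0,0],[0,0,0]],[0,[0,0,0],[0,0,0]],[0,[0,0,0],[0,0,0]],[0,[0,0,0],[0,0,0]],[0,[0,0,0],[0,0,0]],[0,[0,0,0],[0,0,0]]]' >/dev/null; python3 m.py c5
python3 -m pendant '[[0,[0,0,0],[0,0,0]],[0,[0,0,0],[0,0,0]],[0,[0,0,0],[0,0,0]],[0,[0,0,0],[0,0,0]],[0,[0,0,0],[0,0,0]],[0,[0,0,0],[0,0,0]],[0,[0,0,0],[0,0,0]],[0,[0,0,0],[0,0,0]]]'; python3 m.py c6
```

```text
time_s: 12.85
ee_pos: [0.5915, 0.0805, 0.2653]
ee_rot: [0.686, 0.601, -0.309, 0.271]
ft_force: [-0.9, 0.1, -0.5]
opening: 0.0855
gripper_force: 0.0
12.9 [  61.31 -118.      2.39]
13.75 [  45.03 -134.      2.08]
14.6 [  42.47 -137.      2.  ]
15.45 [  42.08 -137.5     2.07]
16.3 [  42.02 -137.5     2.07]
time_s: 17.1
ee_pos: [0.5916, 0.0807, 0.2653]
ee_rot: [0.686, 0.601, -0.309, 0.271]
ft_force: [-0.2, -0.3, 0.5]
opening: 0.0853
gripper_force: 0.0
17.15 [  42.14 -137.5     2.04]
```

Second rest: −137.9° (222.1°). The bisector with 170.3° is 196.2°, so the dead range is ±25.9°. I'll regrasp near +58° and turn the disc −26°, which leaves the gripper well off the top.

Run:
```python
from h2 import *
h.st();h.goto(58,.15);h.goto(58,.125);h.arc(58,32,8,.125)
```

```text
{'time_s': 17.15, 'q': [-0.915, 0.714, 0.579, 1.445, 0.352, 1.53, -0.599], 'ee_pos': [0.592, 0.081, 0.265], 'ft_force': [-0.272, 0.138, -0.479], 'opening': 0.085, 'gripper_force': 0.0}
phi 48.7 r 0.1445 along shaft 0.0000 tooltilt 48.5
phi 58 r 0.15 shift [  2.5  18.4 -15.8] |24| rot [-0.165  0.022 -0.001] |0.17|
phi 58 r 0.125 shift [ -0.3  -2.6 -29.1] |29| rot [-0.165  0.022 -0.001] |0.17|
[-1, -4, 6] [0.056, -0.007, 0.0]
[-1, -8, 12] [0.112, -0.015, 0.0]
[-2, -13, 17] [0.169, -0.022, -0.0]
[-2, -17, 22] [0.225, -0.03, -0.0]
[-3, -23, 27] [0.281, -0.037, 0.0]
[-4, -28, 32] [0.337, -0.045, 0.0]
[-4, -34, 36] [0.394, -0.052, -0.0]
[-5, -39, 40] [0.45, -0.06, 0.0]
```

```bash
python3 -m pendant '[[0,[2,18,-16],[-0.083,0.011,0]],[0,[2,18,-16],[-0.165,0.022,0]],[0,[0,-3,-29],[-0.165,0.022,0]],[0,[0,-3,-29],[-0.165,0.022,0]],[255,[0,-3,-29],[-0.165,0.022,0]],[255,[0,-3,-29],[-0.165,0.022,0]],[255,[0,-3,-29],[-0.165,0.022,0]],[255,[0,-3,-29],[-0.165,0.022,0]]]'
python3 -m pendant '[[255,[0,0,0],[0,0,0]],[255,[0,0,0],[0,0,0]],[255,[0,0,0],[0,0,0]],[255,[0,0,0],[0,0,0]]]'; python3 m.py d1
```

```text
time_s: 17.95
ee_pos: [0.5919, 0.0781, 0.2368]
ee_rot: [0.658, 0.577, -0.364, 0.32]
ft_force: [-0.1, -0.7, -0.1]
opening: 0.0285
gripper_force: 0.0
time_s: 18.35
ee_pos: [0.5913, 0.0782, 0.2366]
ee_rot: [0.658, 0.577, -0.365, 0.32]
ft_force: [-2.8, 4.3, 5.4]
opening: 0.0089
gripper_force: 59.4
18.4 [  42.06 -137.      2.05]
```

```bash
python3 -m pendant '[[255,[-1,-4,6],[0.056,-0.007,0]],[255,[-1,-8,12],[0.112,-0.015,0]],[255,[-2,-13,17],[0.169,-0.022,0]],[255,[-2,-17,22],[0.225,-0.03,0]],[255,[-3,-23,27],[0.281,-0.037,0]],[255,[-4,-28,32],[0.337,-0.045,0]],[255,[-4,-34,36],[0.394,-0.052,0]],[255,[-5,-39,40],[0.45,-0.06,0]]]'; python3 -m pendant '[[255,[0,0,0],[0,0,0]],[255,[0,0,0],[0,0,0]],[255,[0,0,0],[0,0,0]],[255,[0,0,0],[0,0,0]],[255,[0,0,0],[0,0,0]]]'; python3 m.py e1
python3 - <<'E'
from h2 import *
h.st();h.arc(32,31,1,.125)
ims=[cv2.imread(f"pics/{f}.png")[190:400,220:470] for f in("a4","e1")]
cv2.imwrite("pics/e2.png",np.hstack([cv2.resize(i,None,fx=1.6,fy=1.6,interpolation=3) for i in ims]))
E
```

```text
time_s: 19.2
ee_pos: [0.586, 0.0391, 0.2758]
ee_rot: [0.723, 0.634, -0.206, 0.181]
ft_force: [0.5, -2.2, -10.2]
opening: 0.009
gripper_force: 58.5
time_s: 19.7
ee_pos: [0.586, 0.0383, 0.2761]
ee_rot: [0.722, 0.633, -0.209, 0.182]
ft_force: [-7.1, -2.2, 3.8]
opening: 0.0086
gripper_force: 61.1
19.75 [  16.23 -162.5     0.68]
{'time_s': 19.75, 'q': [-0.791, 0.526, 0.544, 1.542, 0.252, 1.381, -0.487], 'ee_pos': [0.586, 0.038, 0.276], 'ft_force': [-5.844, -0.93, 3.778], 'opening': 0.009, 'gripper_force': 61.126}
phi 31.8 r 0.1250 along shaft 0.0000 tooltilt 32.2
[0, -2, 1] [0.017, -0.002, -0.0]
```

View pics/e2.png

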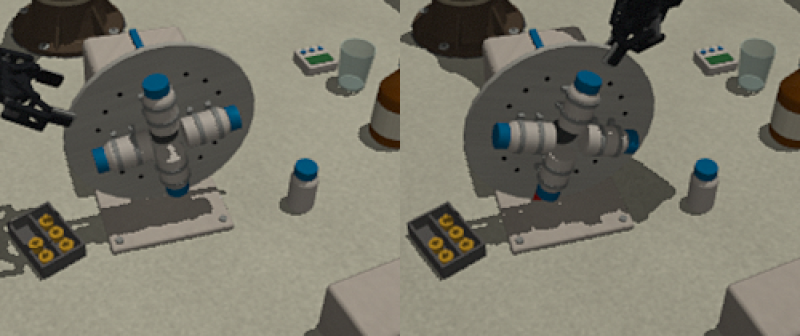

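The left crop shows the disc at its first rest. The right crop shows it now: the mark is at −163.8° (196.2°) by the caps, the stripe is just visible at the lower left, and the gripper holds the rim 32° off the top. Everything else is where it was, so I'm handing in.

```bash
python3 -c "
from workcell import job
print(job.close_job())"
```

```text
the job is handed in; nothing more can be done
None
```

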